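# Scrub the glue tin, then hold the station's cover flap at its balance point

## Task

Clean out the glue tin of the plywood gluing station: grip the long brush that stands in it and scrub with two full strokes, each time drawing the brush up about 50 mm but never out of the tin, then pushing it down to the bottom again without letting go; then leave it standing upright in the tin. Next take the station's cover flap by its bar handle and swing it up from its rest arms to its over-centre balance point, where the panel stands upright and falls neither way, without letting it tip over onto the tin. Finish while still gripping the bar and holding the flap steady there, so that I can screw on the lid stay, and leave everything else where it is.

Things in the scene. Friction and masses are not known exactly. Their poses are not given: they have to be found in the camera images.
- station: Gluing station, a fixed plywood cubby: base board 310 (x) by 215 (y) by 12 mm, end cheeks and back wall 95 mm high, front and top open. Origin on the bench under the cubby; z up. The back wall with the hinge is at y = +79 mm, tin and jar stand at about y = -5 mm. Dark rest arms at x = +-100 mm slope out beyond the back wall and bear the open flap. Its place and yaw vary.
- flap (a joint): Cover flap's angle about its hinge, which runs along the station's x axis. 0 = closed, level over the tin; 1.571 = upright, the balance point (mass centre straight above the hinge); 2.62 = at the start, leaning back 60 degrees beyond upright on its rest arms, away from the tin. Smaller values swing it towards the tin. Nearly frictionless: let go, it falls to one side.
- flap_hinge (a point): Middle of the flap's hinge line, 105 mm above the bench, at (0, 75, 105) mm in the station's frame. The flap's plywood panel is 310 mm wide along the hinge, 12 mm thick, and reaches from 8 to 135 mm from the hinge line; the flap weighs about 0.3 kg.
- flap_bar (a point): Middle of the flap's handle: a round steel bar 12 mm thick, parallel to the hinge, 185 mm from the hinge line in the panel's plane, on two side rods 100 mm apart that carry it 50 mm beyond the panel's free edge. A gripper pointing down and closing across the bar can follow the arc: the bar turns in the grip. Bar axis 198 mm above the bench at the start, 290 mm with the flap upright.
- tin: Open round steel glue tin, fixed to the station's base board: outside diameter 80 mm, inside 74 mm, 90 mm high, inner floor 4 mm thick. Origin at the centre of its underside, 12 mm above the bench; z up. It stands in the left or the right half of the cubby, with the lidded jar in the other half.
- brush: Long brush, loose, standing upright on its flat head in the tin: dark round head 48 mm in diameter and 50 mm high, a steel ferrule 22 mm in diameter up to 72 mm, then a round wooden handle 14 mm in diameter up to 220 mm. Origin at the centre of the head's underside; z along the handle. About 0.12 kg.
- brush_grip (a point): Point on the axis of the brush's wooden handle, 185 mm above the head's underside, 35 mm below the handle's top end.
- glue_bottle: Bystander: lidded white jar, 56 mm in diameter, 85 mm high, standing in the other half of the cubby. Origin under its centre.
- paddle: Bystander: flat wooden glue paddle 130 by 18 by 7 mm, lying on the front strip of the station's base board.
- mallet: Bystander: wooden mallet, head 70 by 120 by 60 mm, handle 220 mm, lying on the bench.
- screwdriver: Bystander: screwdriver with a black handle lying on the bench.
- batten: Bystander: light pine batten 45 by 360 by 28 mm lying beyond the station (further from the robot).
- square: Bystander: try square lying on the bench, dark wooden stock 130 mm, steel blade 210 mm.
- clamp: Bystander: dark steel bar clamp, 320 mm long, lying on the bench.
There are look-alikes about, which are no part of the job. Of the things like the brush, leave any that is pink or red; of the rest the larger one is meant.

How it is judged (in metres and radians):
On the way, in this order (a step that is already met when the one before it is completed fails the run):
1. first stroke: the gripped brush is drawn up at least 35 mm in the tin (z of brush in the frame of tin above 0.035 m and contact force between the fingers and brush above 0.5 N and horizontal distance between brush and tin below 0.03 m), for 0.05 s.
2. first stroke: the brush, still gripped, is back at the tin's bottom (z of brush in the frame of tin below 0.012 m and contact force between the fingers and brush above 0.5 N and horizontal distance between brush and tin below 0.03 m), for 0.05 s.
3. second stroke: the gripped brush is drawn up at least 35 mm in the tin (all of step 1), for 0.05 s.
4. second stroke: the brush, still gripped, is back at the tin's bottom (all of step 2), for 0.05 s.
5. the flap is gripped and held still, upright at its balance point, for a second, with the brush left standing in the tin (value of joint flap between 1.511 and 1.631 rad and velocity of joint flap between -0.1 and 0.1 rad/s and contact force between the fingers and flap above 1 N and horizontal distance between brush and tin below 0.03 m and z of brush in the frame of tin below 0.012 m and angle between brush's own z axis and vertical below 0.2 rad and contact force between each of the arm, the fingers and brush below 0.1 N), for 1 s.
At the end, for the whole second after the job is handed in: Flap within 0.06 rad of upright (joint 1.571), under 0.1 rad/s, fingers holding it with over 1 N, not on the brush; brush on the tin's bottom (within 8 mm), upright within 0.2 rad, untouched by the robot; nothing else moved over 30 mm (all of step 5 and contact force between flap and brush below 0.1 N); the arm keeps its last pose, push and grip.
It fails at once if the brush's head comes out of the tin (z of brush in the frame of tin above 0.09 m).
It fails at once if the flap tips over towards the tin (joint below 1.3) (value of joint flap below 1.3 rad).
It fails at once if a bystander is moved by more than 30 mm (distance of any of glue_bottle, paddle, mallet, screwdriver, batten, square, clamp from where it was at the start of the episode above 0.03 m).
It also fails if it takes over 59 s, if anything falls off the work surface, if the arm or the gripper's body presses on something with over 40 N, if the wrist force passes 120 N, or if a joint passes its speed limit or range.

## Robot

A 6-joint arm with a two-finger parallel gripper is mounted at the origin on the work surface. World frame = base frame: x ahead of the robot, y to its left, z up, the work surface at z = 0. Lengths are in mm, angles in rad, forces in N, time in s.
With the tool pointing down it reaches from about 275 to 1000 mm from the base axis. Payload 8.4 kg.
Tool frame: the origin (TCP) lies at the very end of the fingers, on their centre line; the grasp point (between the pads) lies 19 mm behind it; z points along the fingers, y is the direction in which the jaws open and shut (so a half turn about z gives the same grasp; the last joint's range is limited). The gripper opens to 85 mm and grips with 20 to 120 N. Pads are 22 mm wide; open, the fingers measure 114 mm over their backs; the gripper's body (76 mm by 85 mm) begins 54 mm behind the grasp point. The pads swing forward as they close: fully open they stand 13 mm farther back than shut.
Start: joints at [1.247, 0.353, 1.633, -0, 1.155, -0.002], TCP at [197.67, 592.92, 231.281] pointing down, gripper open.
Joint ranges: [-2.63, 2.63], [-0.92, 2.1], [0.06, 2.66], [-1.3, 4.44], [0, 2.69], [-3.02, 3.02]. Speed limits (rad/s): [2.22, 2.22, 2.79, 3.14, 3.14, 3.14].

## Interface

Orientations are given as [roll, pitch, yaw] about the fixed x, y, z axes, in that order (R = Rz(yaw) Ry(pitch) Rx(roll)).
In Python, from rig import sense, grab_frame, get_calibration, sign_off, boxes_of, trace gives the robot as it stands.
- The arm moves only by the tool servo_tool, never from a script. Its argument "rows" is a list of rows, each a list of 3 entries, a list of its own where there are three numbers: the finger opening in mm, from 0 to 85.4, then the shift along the tool's x, y, z in mm, then the turn, a rotation vector about the tool's x, y, z in degrees. A call has 1 to 8 rows; each row shifts and turns the commanded pose from where the row before left it, along the tool's axes as they then stand; what a row does not reach is not made up. A row lasts 1/8 s, in which the tool goes at most 62.5 mm and 10.7 degrees, less where a joint would pass 70% of its speed; a pose out of reach is approached as far as the arm can. A call is refused whole if a number of a shift passes 62.5 or a number of a turn 10.7, either way. A call with a gripper value outside its range is refused whole. The fingers move at their own pace and stop on an object; "force" is the grip in N (left out, the last holds). Time passes only in rows, so rows that do not move let the fingers close. It gives the time, the measured TCP pose, the force and the opening at its end, in the units of the state.
- sense(): the state, without advancing time (a new reading comes with each control period).
- grab_frame(name): name is "scene" or "top" or "wrist"; returns the picture (400x640x3 uint8, blue, green, red); there is no depth.
- get_calibration(name): a dict with "intrinsics" (3x3 intrinsics, pixels), "world_to_cam" (4x4, takes a point from world to camera coordinates). Camera axes: x right, y down, z forward; pixel columns grow to the right and rows downward; lengths in mm; the calibration is good to about 2 mm. A picture is of the moment at which its call begins: read the wrist's pose just before it. get_calibration takes no time and is no camera call; for the wrist camera it gives the pose at the moment of the call.
- sign_off(): hands the job in, once; it reports no verdict.
Trained networks look in the newest picture that a camera, given by its name, has taken for a name from the list of things; names that differ only in an ending like _2 or _b are one class to them, and where a whole thing is asked for, a point or a joint stands for the part that bears it (a point fixed in the world has none). Each returns a list of dicts, best first, with "conf" (0 to 1); they miss things now and then, are a little off and sometimes report something else, mostly with a low value. They report only what shows in the picture. A call takes as long as a camera call. They do not tell look-alikes from the thing itself.
- boxes_of(camera, thing): "centre" ([x, y, z] in mm, in the coordinates of the camera as it stood for that picture, good to about 4 mm: the middle of the surface that is visible of it).
- trace(camera, thing): "mask" (400x640 bool, what is visible of it).
The state is a dict: "clock": time; "qpos": joint angles; "qvel": joint speeds; "joint_efforts": joint torques, N m; "eef_pos": TCP position; "tcp_rot": TCP orientation; "contact_force": force on the tool from outside, world axes, zero at the start; "wrist_torque": the same for the moment, N m; "opening": opening from 0.0 (shut) to 1.0 (fully open).
Only numpy, scipy, OpenCV 4.12 (cv2) and the standard library are available. Lean on these libraries where they do the work, as an engineer would, in place of code of your own. Each camera call takes 0.05 s, during which the arm holds its last target. There are 200 camera calls.

## Working session

There is one attempt and no reset: what is moved stays moved. The work goes in short steps, Python scripts to look and compute and a tool call to move; the robot and the scene stay as the last step left them, time stands still between calls to the robot, and variables do not carry over. Pictures are saved under pics/ and viewed, about 8 in all and at most 12, crops included, and the job is handed in when it is done.

Besides the shell and the picture viewer there is one more tool, called after "Request:" by a JSON object that holds its "method" and its "body". servo_tool: Moves the arm, as the interface text tells. Its arguments: {"type":"object","properties":{"rows":{"type":"array","items":{"type":"array"}},"force":{"type":"number"}},"required":["rows"]}

```bash
mkdir -p pics; cat > h.py <<'E'
import numpy as np, cv2
from rig import *
def w(cam,p,T=None):
    T=np.array(get_calibration(cam)["world_to_cam"]) if T is None else T
    return (np.linalg.inv(T)@np.append(p,1))[:3]
def px(cam,P):
    c=get_calibration(cam);T=np.array(c["world_to_cam"]);q=(T@np.append(P,1))[:3];u=np.array(c["intrinsics"])@q;return u[:2]/u[2]
E
python3 - <<'E'
from h import *
print(sense())
for c in("scene","top"):
    im=grab_frame(c);cv2.imwrite(f"pics/{c}.png",im)
    print(c,np.round(w(c,[0,0,0])))
    for t in("station","flap","flap_bar","tin","brush","glue_bottle","paddle","batten"):
        for d in boxes_of(c,t):
            P=w(c,d["centre"]);print(t,round(d["conf"],2),np.round(P),np.round(px(c,P)))
E
```

```text
{'clock': 0.0, 'qpos': array([ 1.24659515e+00,  3.53658472e-01,  1.63413386e+00, -2.55378068e-05,
        1.15517391e+00, -2.38888235e-03]), 'qvel': array([-7.88413711e-05, -1.19985827e-03,  1.62239481e-03,  5.75885467e-04,
       -7.86895457e-04, -2.16634730e-04]), 'joint_efforts': array([ 1.91891231e-03, -6.05252552e+01, -3.42063224e+01,  3.10851256e-04,
        9.49182606e-03,  9.47709452e-06]), 'eef_pos': array([197.53095954, 592.47113044, 230.55534021]), 'tcp_rot': array([-3.14021901e+00,  2.00680549e-05,  2.81979070e+00]), 'contact_force': array([-0.78190502,  0.13029911,  0.2075194 ]), 'wrist_torque': array([-0.00686417, -0.01279191, -0.02880449]), 'opening': 1.0009323576394653}
scene [1349.  245.  879.]
station 0.64 [ 522. -126.   24.] [281. 200.]
station 0.6 [567.  53.  98.] [332. 204.]
flap 0.79 [545. 126. 152.] [359. 190.]
flap_bar 0.72 [565.  50.  96.] [331. 203.]
tin 0.86 [598. -10.  74.] [308. 213.]
brush 0.65 [ 452. -220.   36.] [262. 179.]
brush 0.58 [ 601. -201.   35.] [249. 210.]
brush 0.52 [598. -12. 160.] [307. 191.]
glue_bottle 0.71 [478. -15.  77.] [318. 185.]
paddle 0.67 [553. 448.  44.] [466. 240.]
paddle 0.53 [ 520. -123.   22.] [283. 200.]
batten 0.93 [797. -58.  31.] [269. 271.]
top [ 511.   20. 1357.]
station 0.71 [512.  53.  92.] [323. 227.]
flap 0.85 [513. 123. 149.] [295. 227.]
flap_bar 0.58 [518. 124. 149.] [295. 225.]
tin 0.81 [589. -24.  17.] [351. 201.]
brush 0.84 [ 671. -237.   50.] [428. 172.]
brush 0.69 [588. -15.  64.] [348. 200.]
brush 0.69 [ 446. -216.   32.] [419. 252.]
glue_bottle 0.55 [462. -18.  99.] [349. 246.]
paddle 0.84 [ 512. -121.   19.] [384. 228.]
paddle 0.73 [ 647. -423.   10.] [490. 182.]
batten 0.75 [781. -68.  28.] [367. 134.]
```

```bash
python3 - <<'E'
import cv2,numpy as np
a=cv2.imread("pics/scene.png");b=cv2.imread("pics/top.png")
cv2.imwrite("pics/c1.png",cv2.resize(a[120:300,200:500],(800,480),interpolation=2))
cv2.imwrite("pics/c2.png",cv2.resize(b[120:300,220:500],(800,514),interpolation=2))
E
```

```text
(no output)
```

View pics/c1.png

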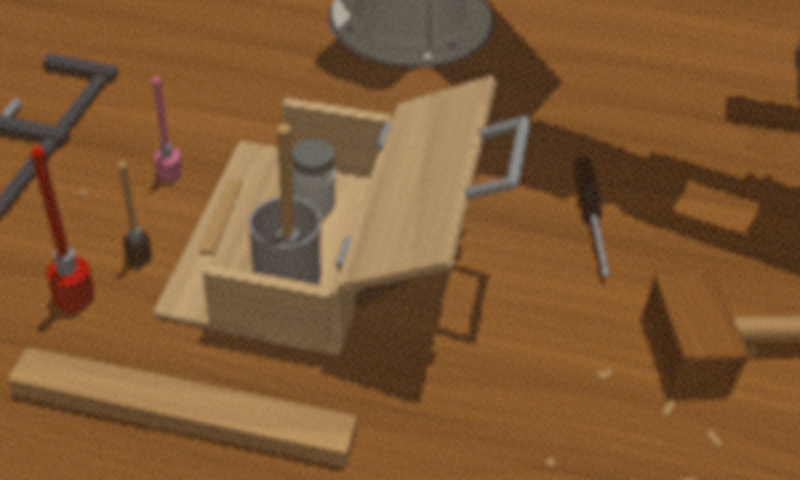

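View pics/c2.png

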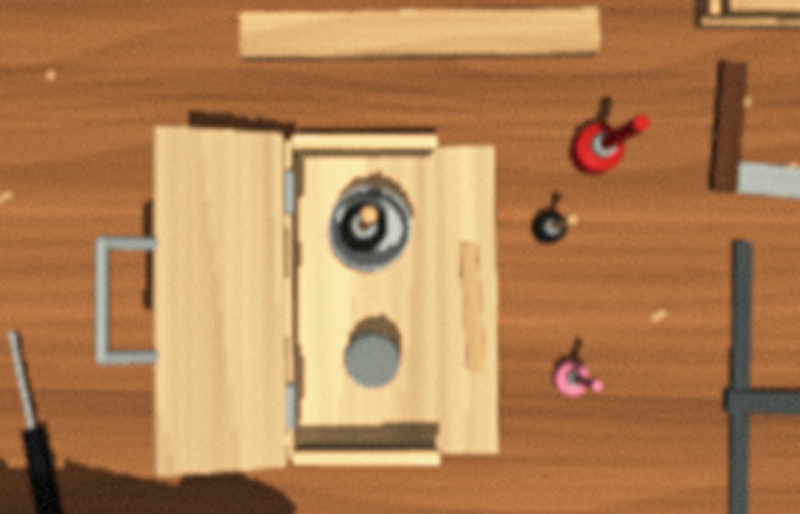

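The brush in the tin, at top pixel (348,198), has a natural wood handle and a dark head and is the larger one. The other three stand free of it: a small dark one at (413,200), a red one at (430,170) and a pink one at (420,252). The one in the tin is meant, and the enlarged crop confirms it. The flap lies open towards +y, with its bar at u≈255, v≈204–246.

```bash
python3 - <<'E'
from h import *
c=get_calibration("top");K=np.array(c["intrinsics"]);T=np.linalg.inv(np.array(c["world_to_cam"]))
def bp(cx,cy,z):
    u,v=220+cx*.35,120+cy*.35
    d=T[:3,:3]@np.linalg.solve(K,[u,v,1]);o=T[:3,3];return np.round(o+d*(z-o[2])/d[2],1)
for n,x,y,z in[("brushtop",369,214,236),("tinrim",370,226,102),("jar",372,360,97),("bar+",101,241,198),("bar-",98,358,198),("front+",495,147,12),("front-",498,453,12),("free+",154,127,170),("free-",155,475,170),("hinge+",289,137,105),("hinge-",289,462,105)]:print(n,bp(x,y,z))
E
```

```text
brushtop [590.4 -13.3 236. ]
tinrim [588.6 -18.3 102. ]
jar [462.9 -21.6  97. ]
bar+ [566.9 218.4 198. ]
bar- [465.4 219.  198. ]
front+ [ 675.4 -146.2   12. ]
front- [ 368.9 -150.8   12. ]
free+ [670.9 177.8 170. ]
free- [362.  171.2 170. ]
hinge+ [671.5  58.9 105. ]
hinge- [367.7  54.9 105. ]
```

Request:
{"method": "servo_tool", "body": {"rows": [[85, [0, 0, -40], [0, 0, -9.6]], [85, [0, 0, -40], [0, 0, -9.6]], [85, [-24, -38, 0], [0, 0, 0]], [85, [-24, -38, 0], [0, 0, 0]], [85, [-24, -38, 0], [0, 0, 0]], [85, [-24, -38, 0], [0, 0, 0]], [85, [-24, -38, 0], [0, 0, 0]], [85, [-24, -38, 0], [0, 0, 0]]], "force": 40}}

```text
clock: 1.9
eef_pos: [345.3, 365.6, 311.5]
tcp_rot: [3.141, 0.0, -3.128]
contact_force: [0.3, 0.2, 1.1]
opening: 0.995
```

Request:
{"method": "servo_tool", "body": {"rows": [[85, [-24, -38, 0], [0, 0, 0]], [85, [-24, -38, 0], [0, 0, 0]], [85, [-24, -38, 0], [0, 0, 0]], [85, [-24, -38, 0], [0, 0, 0]], [85, [-24, -38, 0], [0, 0, 0]], [85, [-24, -38, 0], [0, 0, 0]], [85, [-24, -38, 0], [0, 0, 0]], [85, [0, 0, 0], [0, 0, 0]]]}}

```text
clock: 2.9
eef_pos: [517.4, 100.9, 311.2]
tcp_rot: [-3.141, 0.0, -3.131]
contact_force: [-0.6, 0.6, 0.1]
opening: 0.997
```

```bash
python3 - <<'E'
from h import *
T=np.array(get_calibration("wrist")["world_to_cam"]);print(np.round(np.linalg.inv(T)[:3],2))
im=grab_frame("wrist");cv2.imwrite("pics/w1.png",im)
for t in("tin","brush","flap","flap_bar","brush_grip"):
    for d in boxes_of("wrist",t):
        P=w("wrist",d["centre"],T);print(t,round(d["conf"],2),np.round(P),np.round(px("wrist",P)))
E
```

```text
[[-1.0000e-02  9.6000e-01  2.7000e-01  4.4889e+02]
 [ 1.0000e+00  1.0000e-02  0.0000e+00  9.9610e+01]
 [-0.0000e+00  2.7000e-01 -9.6000e-01  4.5410e+02]]
tin 0.59 [583. -13.  72.] [225. 219.]
brush 0.96 [ 592. -197.   51.] [ 95. 218.]
brush 0.8 [ 669. -242.   50.] [ 73. 269.]
brush 0.74 [589. -11.  77.] [225. 225.]
brush 0.59 [ 452. -219.   34.] [ 67. 111.]
flap 0.71 [489. 129. 151.] [342. 156.]
flap_bar 0.87 [486. 125. 157.] [338. 155.]
brush_grip 0.91 [ 447. -223.   33.] [ 64. 107.]
brush_grip 0.82 [ 593. -198.   48.] [ 95. 218.]
brush_grip 0.76 [ 666. -240.   51.] [ 73. 267.]
brush_grip 0.68 [583. -11.  75.] [225. 220.]
```

View pics/w1.png

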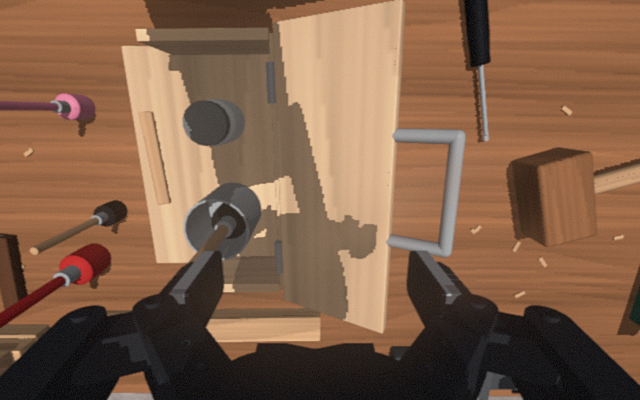

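The wrist view shows the brush in the tin near (228,218) and the jar at (212,122). The bar's end centres are at about (456,136) and (447,249), and nothing is in the way.

```bash
python3 - <<'E'
from h import *
c=get_calibration("wrist");K=np.array(c["intrinsics"]);T=np.linalg.inv(np.array(c["world_to_cam"]))
for u,v,z in[(456,136,198),(447,249,198),(231,214,66),(405,0,172),(384,331,172),(224,221,102)]:
    d=T[:3,:3]@np.linalg.solve(K,[u,v,1]);o=T[:3,3];print(u,v,np.round(o+d*(z-o[2])/d[2],1))
E
```

```text
456 136 [464.6 216.4 198. ]
447 249 [563.7 222.2 198. ]
231 214 [578.2  -5.5  66. ]
405 0 [361.1 172.6 172. ]
384 331 [671.6 179.6 172. ]
224 221 [575.   -4.4 102. ]
```

Request:
{"method": "servo_tool", "body": {"rows": [[85, [-24, -38, 0], [0, 0, 0]], [85, [-24, -38, 0], [0, 0, 0]], [85, [-24, -38, 0], [0, 0, 0]], [85, [0, 0, 0], [0, 0, 0]]]}}

```text
clock: 3.7
eef_pos: [590.7, -11.2, 311.0]
tcp_rot: [-3.141, 0.0, -3.13]
contact_force: [0.1, -0.1, -0.3]
opening: 0.993
```

```bash
python3 - <<'E'
from h import *
im=grab_frame("wrist")
P=sense()["eef_pos"]
for q in([590,-13,236],[590,-13,201]):print(px("wrist",q))
for d in boxes_of("wrist","brush"):print(d["conf"],w("wrist",d["centre"]))
cv2.imwrite("pics/w2.png",im)
E
```

```text
[311.58204033 209.04728094]
[311.99889214 196.52493505]
0.95 [ 593.39080115 -192.86889504   47.44606071]
0.93 [586.27705538 -13.66237535  85.90848292]
0.74 [ 667.66445033 -241.6458624   103.42080942]
0.68 [ 452.47427639 -214.45225915   48.20199938]
0.59 [523.43099376 131.04974467 150.15414314]
```

View pics/w2.png

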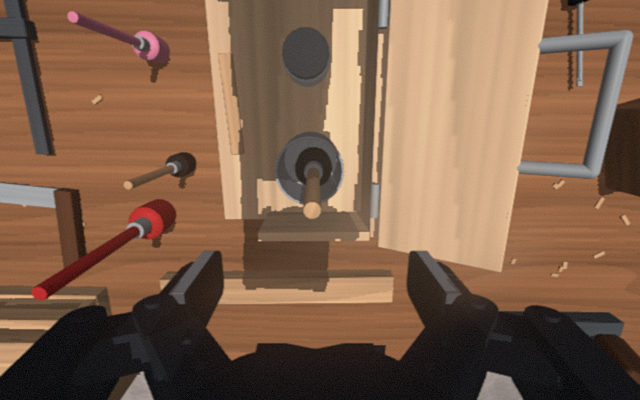

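The brush's top is at (313,208), where the (590,-13) estimate projects. The fingers will straddle it, so I go down and grip.

Request:
{"method": "servo_tool", "body": {"rows": [[85, [0, -2, 33], [0, 0, 0]], [85, [0, 0, 33], [0, 0, 0]], [85, [0, 0, 33], [0, 0, 0]], [85, [0, 0, 30], [0, 0, 0]], [0, [0, 0, 0], [0, 0, 0]], [0, [0, 0, 0], [0, 0, 0]], [0, [0, 0, 0], [0, 0, 0]], [0, [0, 0, 0], [0, 0, 0]]], "force": 40}}

```text
clock: 4.8
eef_pos: [590.3, -11.9, 183.5]
tcp_rot: [-3.141, 0.002, -3.128]
contact_force: [-1.0, -3.3, 7.6]
opening: 0.147
```

Request:
{"method": "servo_tool", "body": {"rows": [[0, [0, 0, 0], [0, 0, 0]], [0, [0, 0, 0], [0, 0, 0]], [0, [0, 0, 0], [0, 0, 0]], [0, [0, 0, 0], [0, 0, 0]]]}}

```text
clock: 5.3
eef_pos: [590.6, -12.3, 183.5]
tcp_rot: [-3.141, 0.002, -3.128]
contact_force: [0.8, -1.9, 6.4]
opening: 0.154
```

Request:
{"method": "servo_tool", "body": {"rows": [[0, [0, 0, -17], [0, 0, 0]], [0, [0, 0, -17], [0, 0, 0]], [0, [0, 0, -16], [0, 0, 0]], [0, [0, 0, 0], [0, 0, 0]], [0, [0, 0, 0], [0, 0, 0]]]}}

```text
clock: 5.92
eef_pos: [589.5, -11.9, 232.1]
tcp_rot: [3.142, -0.0, -3.128]
contact_force: [1.1, -0.1, -0.9]
opening: 0.151
```

```bash
python3 - <<'E'
from h import *
im=grab_frame("scene");cv2.imwrite("pics/s2.png",cv2.resize(im[100:240,230:400],(680,560),interpolation=2))
print(sense()["contact_force"])
E
```

```text
[-0.62277166 -0.38263196 -0.32546695]
```

View pics/s2.png

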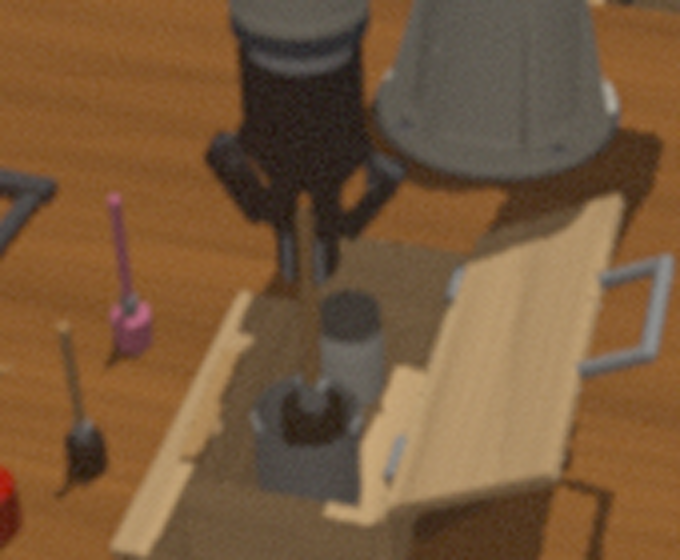

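The brush is held upright and raised, with its head still inside the tin. I push it down and make the second stroke.

Request:
{"method": "servo_tool", "body": {"rows": [[0, [0, 0, 17], [0, 0, 0]], [0, [0, 0, 17], [0, 0, 0]], [0, [0, 0, 16], [0, 0, 0]], [0, [0, 0, 0], [0, 0, 0]], [0, [0, 0, 0], [0, 0, 0]]]}}

```text
clock: 6.6
eef_pos: [589.3, -11.9, 181.3]
tcp_rot: [3.142, -0.001, -3.128]
contact_force: [0.4, -0.6, -1.6]
opening: 0.149
```

Request:
{"method": "servo_tool", "body": {"rows": [[0, [0, 0, -17], [0, 0, 0]], [0, [0, 0, -17], [0, 0, 0]], [0, [0, 0, -16], [0, 0, 0]], [0, [0, 0, 0], [0, 0, 0]], [0, [0, 0, 0], [0, 0, 0]]]}}

```text
clock: 7.22
eef_pos: [589.5, -11.9, 232.2]
tcp_rot: [3.142, -0.0, -3.128]
contact_force: [-0.1, -0.5, -1.0]
opening: 0.149
```

Request:
{"method": "servo_tool", "body": {"rows": [[0, [0, 0, 17], [0, 0, 0]], [0, [0, 0, 17], [0, 0, 0]], [0, [0, 0, 16], [0, 0, 0]], [0, [0, 0, 0], [0, 0, 0]], [0, [0, 0, 0], [0, 0, 0]]]}}

```text
clock: 7.85
eef_pos: [589.5, -11.9, 181.4]
tcp_rot: [3.142, -0.001, -3.128]
contact_force: [-0.7, -0.3, -0.5]
opening: 0.15
```

Vertical force is near zero, so I press a few millimetres more to be sure it touches the bottom.

Request:
{"method": "servo_tool", "body": {"rows": [[0, [0, 0, 2], [0, 0, 0]], [0, [0, 0, 2], [0, 0, 0]], [0, [0, 0, 0], [0, 0, 0]], [0, [0, 0, 0], [0, 0, 0]]]}}

```text
clock: 8.35
eef_pos: [590.2, -12.0, 179.0]
tcp_rot: [-3.141, 0.001, -3.128]
contact_force: [-0.8, -0.4, 5.2]
opening: 0.154
```

It is on the floor (5 N), and both down-strokes ended within about 2 mm of it. I ease off, release and lift.

Request:
{"method": "servo_tool", "body": {"rows": [[0, [0, 0, -2], [0, 0, 0]], [20, [0, 0, 0], [0, 0, 0]], [30, [0, 0, 0], [0, 0, 0]], [45, [0, 0, 0], [0, 0, 0]], [60, [0, 0, 0], [0, 0, 0]], [60, [0, 0, 0], [0, 0, 0]], [60, [0, 0, -30], [0, 0, 0]], [60, [0, 0, -40], [0, 0, 0]]]}}

```text
clock: 9.35
eef_pos: [589.0, -11.9, 250.1]
tcp_rot: [3.142, -0.003, -3.128]
contact_force: [0.9, 0.2, 0.2]
opening: 0.703
```

Request:
{"method": "servo_tool", "body": {"rows": [[50, [0, 0, -45], [0, 0, 0]], [40, [15, 45, 0], [0, 0, 0]], [40, [15, 45, 0], [0, 0, 0]], [40, [15, 45, 0], [0, 0, 0]], [40, [15, 45, 0], [0, 0, 0]], [40, [15, 45, 0], [0, 0, -0.6]], [40, [0, 0, 0], [0, 0, 0]]]}}

```text
clock: 10.22
eef_pos: [510.8, 214.5, 295.3]
tcp_rot: [3.141, -0.0, -3.114]
contact_force: [-0.1, -0.2, -0.2]
opening: 0.47
```

```bash
python3 - <<'E'
from h import *
s=sense();print(s["eef_pos"],s["tcp_rot"],s["opening"])
im=grab_frame("wrist");cv2.imwrite("pics/w3.png",im)
for d in boxes_of("wrist","flap_bar")[:2]:print(d["conf"],w("wrist",d["centre"]))
for q in([464,218,198],[564,220,198],[590,-12,236]):print(px("wrist",q))
E
```

```text
[510.75345049 214.51047889 295.31175025] [ 3.14096050e+00 -1.31504914e-04 -3.11416066e+00] 0.46994760835042904
0.56 [470.6674111  125.56726816 154.96169867]
[325.20316761 140.13212655]
[323.43028381 260.04909452]
[ 13.27295978 307.56962696]
```

View pics/w3.png

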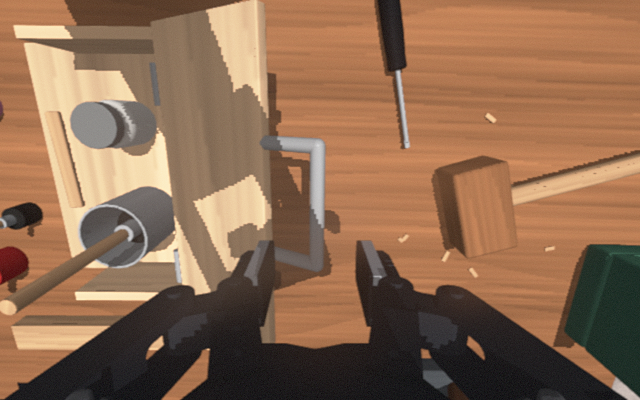

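The brush stands upright in the tin, with its top at (8,305). The bar spans (318,145)–(318,265), so its middle is about (518,215), right between the half-open fingers. I descend and grip.

Request:
{"method": "servo_tool", "body": {"rows": [[40, [-5, 1, 30], [0, 0, 0]], [40, [0, 0, 30], [0, 0, 0]], [40, [0, 0, 30], [0, 0, 0]], [40, [0, 0, 26], [0, 0, 0]], [40, [0, 0, 0], [0, 0, 0]], [25, [0, 0, 0], [0, 0, 0]], [18, [0, 0, 0], [0, 0, 0]], [18, [0, 0, 0], [0, 0, 0]]], "force": 30}}

```text
clock: 11.32
eef_pos: [517.2, 213.3, 180.2]
tcp_rot: [3.141, 0.001, -3.118]
contact_force: [0.1, -0.1, 0.1]
opening: 0.214
```

Request:
{"method": "servo_tool", "body": {"rows": [[0, [0, 0, 0], [0, 0, 0]], [0, [0, 0, 0], [0, 0, 0]], [0, [0, 0, 0], [0, 0, 0]], [0, [0, 0, 0], [0, 0, 0]]]}}

```text
clock: 11.82
eef_pos: [517.3, 215.9, 180.8]
tcp_rot: [3.137, 0.002, -3.118]
contact_force: [-2.1, 11.3, 4.6]
opening: 0.128
```

Gripped. The 11 N is a radial preload into the hinge, so I add +2.5 mm in y and start along the arc.

Request:
{"method": "servo_tool", "body": {"rows": [[0, [0, 2.5, 0], [0, 0, 0]], [0, [0, -6.8, -11], [0, 0, 0]], [0, [0, -7.6, -10.4], [0, 0, 0]], [0, [0, -8.3, -9.9], [0, 0, 0]], [0, [0, 0, 0], [0, 0, 0]], [0, [0, 0, 0], [0, 0, 0]]]}}

```text
clock: 12.58
eef_pos: [517.6, 194.2, 212.0]
tcp_rot: [3.139, 0.002, -3.118]
contact_force: [-1.4, 7.4, 5.3]
opening: 0.126
```

Request:
{"method": "servo_tool", "body": {"rows": [[0, [0, -7.5, -10.6], [0, 0, 0]], [0, [0, -8.6, -9.6], [0, 0, 0]], [0, [0, -10.2, -8], [0, 0, 0]], [0, [0, -10.7, -7.2], [0, 0, 0]], [0, [0, -11.1, -6.4], [0, 0, 0]], [0, [0, 0, 0], [0, 0, 0]], [0, [0, 0, 0], [0, 0, 0]]]}}

```text
clock: 13.45
eef_pos: [518.5, 145.5, 252.9]
tcp_rot: [3.14, 0.001, -3.118]
contact_force: [-0.7, 4.5, 5.6]
opening: 0.126
```

Request:
{"method": "servo_tool", "body": {"rows": [[0, [0, -11.5, -6], [0, 0, 0]], [0, [0, -11.7, -5], [0, 0, 0]], [0, [0, -12.3, -4], [0, 0, 0]], [0, [0, -12.5, -3.2], [0, 0, 0]], [0, [0, -12.8, -2.2], [0, 0, 0]], [0, [0, 0, 0], [0, 0, 0]], [0, [0, 0, 0], [0, 0, 0]]]}}

```text
clock: 14.32
eef_pos: [519.7, 83.2, 272.9]
tcp_rot: [-3.141, -0.0, -3.118]
contact_force: [-1.0, 1.5, 5.6]
opening: 0.127
```

```bash
python3 - <<'E'
from h import *
s=sense();print(s["eef_pos"],s["contact_force"])
for c in("scene","top"):
    im=grab_frame(c)
    for t in("flap","station","tin"):
        for d in boxes_of(c,t)[:2]:print(c,t,round(d["conf"],2),np.round(w(c,d["centre"]),1))
im2=grab_frame("scene");cv2.imwrite("pics/s3.png",cv2.resize(im2[100:260,230:430],(800,640)[:2],interpolation=2)[:600])
cv2.imwrite("pics/t3.png",cv2.resize(im[150:300,250:410],(640,600),interpolation=2))
E
```

```text
[519.74030122  83.21893029 272.90621915] [-1.03283058  1.52401606  5.55186278]
scene flap 0.74 [597.3  74.9 223.6]
scene station 0.67 [595.9  13.7  63.6]
scene tin 0.8 [601.6  -7.7  77.1]
scene tin 0.33 [595.9  10.5  63.2]
top flap 0.68 [448.2  67.9 215.3]
top flap 0.2 [585.5 -14.8  68.5]
top station 0.94 [512.8 -46.6   8.5]
top tin 0.96 [591.6 -23.2  16.1]
```

View pics/s3.png

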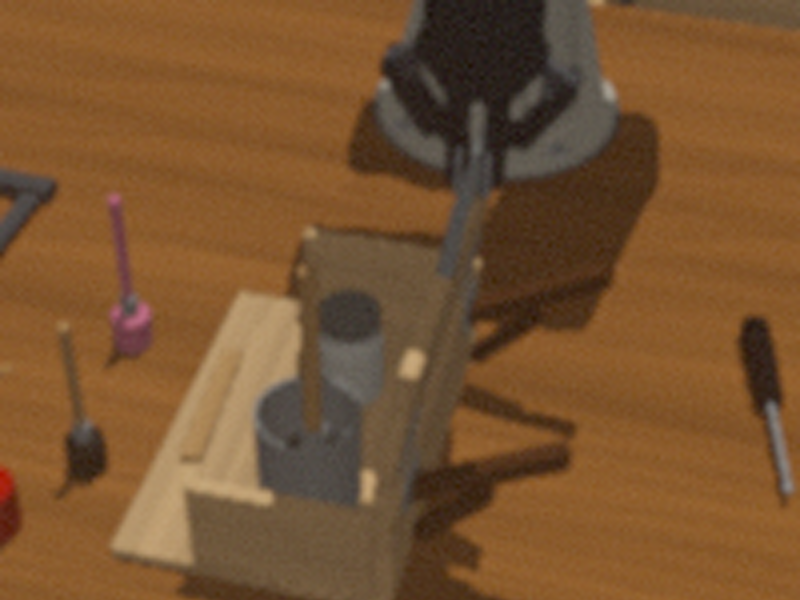

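The flap is about 8° short of upright, and the brush and jar are undisturbed. From the arc and the rest grip the hinge is at y≈57, so about 26 mm remain. I creep there and check from above.

Request:
{"method": "servo_tool", "body": {"rows": [[0, [0, -6, -1.5], [0, 0, 0]], [0, [0, -6, -1], [0, 0, 0]], [0, [0, -5, -0.5], [0, 0, 0]], [0, [0, -4, 0], [0, 0, 0]], [0, [0, -3, 0], [0, 0, 0]], [0, [0, -1, 0], [0, 0, 0]], [0, [0, 0, 0], [0, 0, 0]], [0, [0, 0, 0], [0, 0, 0]]]}}

```text
clock: 15.78
eef_pos: [520.2, 59.2, 275.7]
tcp_rot: [-3.141, -0.001, -3.118]
contact_force: [0.2, 1.4, -3.4]
opening: 0.124
```

```bash
python3 - <<'E'
from h import *
s=sense();print(s["eef_pos"],s["contact_force"])
im=grab_frame("top");K=[]
for y in(49,57,65):
  for P in([665,y,240],[665,y,113],[375,y,240],[375,y,113]):K.append((P,np.round((px("top",P)-[260,160])*5)))
for k in K:print(*k)
cv2.imwrite("pics/t4.png",cv2.resize(im[160:280,260:400],(700,600),interpolation=2))
E
```

```text
[520.16482708  59.19312358 275.68871337] [ 0.22397088  1.38866752 -3.38450956]
[665, 49, 240] [318.  18.]
[665, 49, 113] [324.  50.]
[375, 49, 240] [310. 626.]
[375, 49, 113] [317. 596.]
[665, 57, 240] [301.  17.]
[665, 57, 113] [309.  50.]
[375, 57, 240] [293. 626.]
[375, 57, 113] [301. 596.]
[665, 65, 240] [285.  17.]
[665, 65, 113] [294.  50.]
[375, 65, 240] [276. 625.]
[375, 65, 113] [286. 596.]
```

View pics/t4.png

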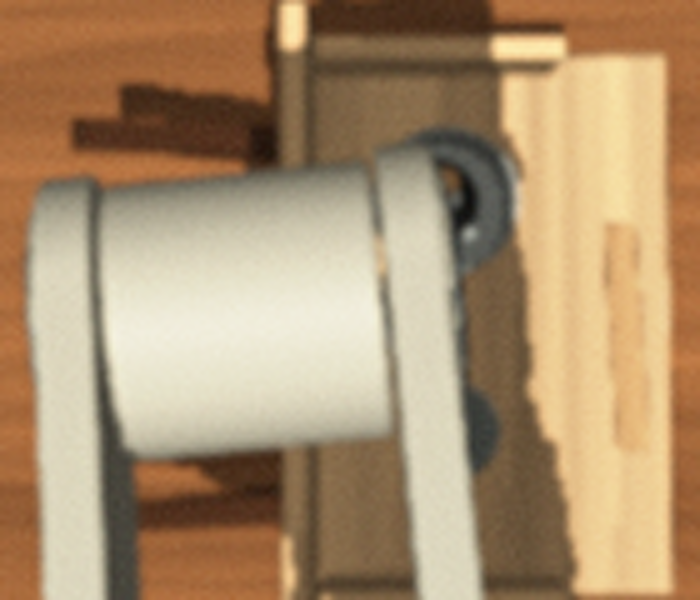

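The panel's top edge is centred at about (291,30) in the crop, which gives y≈62 at x=665 or about 59 at mid-panel. That matches the TCP at y=59, with the hinge at 57–59. The flap is upright to about 0.02 rad against the ±0.06 allowed, and the brush is still in the tin. I hold still, then hand in.

Request:
{"method": "servo_tool", "body": {"rows": [[0, [0, -1, 0.5], [0, 0, 0]], [0, [0, 0, 0], [0, 0, 0]], [0, [0, 0, 0], [0, 0, 0]], [0, [0, 0, 0], [0, 0, 0]], [0, [0, 0, 0], [0, 0, 0]], [0, [0, 0, 0], [0, 0, 0]], [0, [0, 0, 0], [0, 0, 0]], [0, [0, 0, 0], [0, 0, 0]]]}}

```text
clock: 16.82
eef_pos: [520.3, 58.2, 275.6]
tcp_rot: [3.141, -0.0, -3.118]
contact_force: [-5.0, 1.4, 4.5]
opening: 0.129
```

Request:
{"method": "servo_tool", "body": {"rows": [[0, [0, 0, 0], [0, 0, 0]], [0, [0, 0, 0], [0, 0, 0]], [0, [0, 0, 0], [0, 0, 0]], [0, [0, 0, 0], [0, 0, 0]], [0, [0, 0, 0], [0, 0, 0]], [0, [0, 0, 0], [0, 0, 0]], [0, [0, 0, 0], [0, 0, 0]], [0, [0, 0, 0], [0, 0, 0]]]}}

```text
clock: 17.82
eef_pos: [520.3, 58.2, 275.6]
tcp_rot: [3.141, -0.0, -3.118]
contact_force: [-4.1, 1.9, 5.5]
opening: 0.126
```

```bash
python3 - <<'E'
from h import *
im=grab_frame("scene");cv2.imwrite("pics/s5.png",cv2.resize(im[100:240,230:400],(680,560),interpolation=2))
s=sense();print(s["clock"],s["eef_pos"],s["contact_force"],s["opening"])
for x in(365,520,675):
  print([np.round((px("scene",[x,58+(x-518)*.018,z])-[230,100])*4) for z in(105,240,290)])
E
```

```text
17.875 [520.2775474   58.20376549 275.61831765] [-4.97219413  1.40200407  5.68663745] 0.12479504621358262
[array([473., 244.]), array([481., 103.]), array([484.,  45.])]
[array([430., 367.]), array([435., 223.]), array([437., 162.])]
[array([378., 516.]), array([379., 369.]), array([379., 307.])]
```

View pics/s5.png

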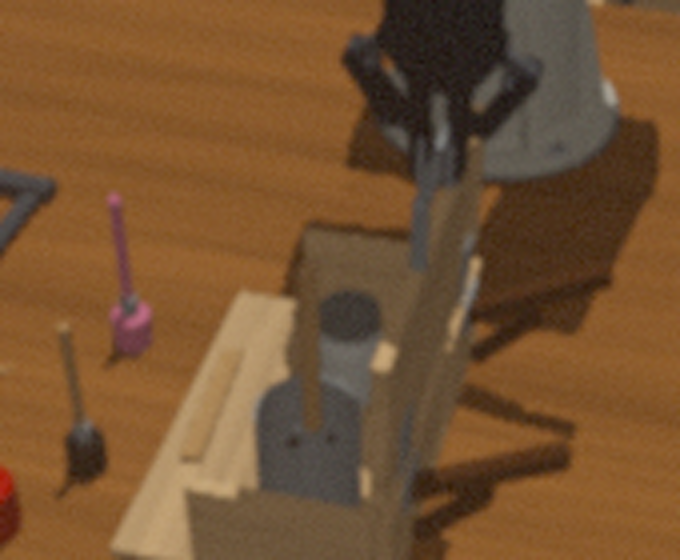

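The panel's end edge at about (380,370–500) runs vertical, as the model predicts for upright. The brush stands in the tin untouched. Every hinge estimate (y 52–62) puts the flap within 0.035 rad of upright, so I hand in.

```bash
python3 -c "
from rig import *
print(sign_off())"
```

```text
the job is handed in; nothing more can be done
None
```

The job is handed in at about 18 s of the 59 s allowed; `sign_off` reports no verdict. The brush had its two strokes and stands released in the tin, and the gripper is still holding the flap near upright by its bar.

- **Brush:** I gripped the larger wooden-handled brush in the tin and left the pink, red and small dark look-alikes alone. Each stroke drew it up about 50 mm and pushed it back to within about 2 mm of the bottom. A final press gave 5 N against the bottom before I let go. The last pictures show it upright in the tin.
- **Flap:** I swung it up along its arc and held it still for about 2 s before handing in, with the grip set at 30 N. The bar was at y = 58 mm, and the arc gave a hinge position of 57–59 mm.
- **Last checks:** The other hinge estimates ranged from 52 to 62 mm, so they did not agree closely. At worst that puts the flap 0.035 rad from upright, against the 0.06 allowed. The wrist force was steady at about 7 N.
- **Not checked:** The flap angle was not measured directly. I checked by eye that the bystanders in view had not moved, but did not measure it.

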